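# Load the sampler rack with a row of sample vials in their order

### The job

Load the sampler: move the four glass vials from the white bench rack into the grey sampler rack in the same order, counted from the orange end of each rack, so that the vial nearest the orange end of the bench rack comes nearest the orange end of the sampler rack, and so on. Set each vial down fully in its pocket, keep the vials upright, and leave the amber stock bottles standing in their places.

Things in the scene. Friction and masses are not known exactly. Their poses are not given: they have to be found in the camera images.
- bench_rack: white block, fixed, 122 x 236 x 38 mm. Origin: centre of its underside; y along its rows, z up. End plates (12 mm thick, 42 mm high): ORANGE at +y, white at -y. Round pockets at y = +75, +25, -25, -75 mm, 32 mm deep, floor 6 mm above the worktop: row x = -31 mm (36 mm wide) holds the vials, row x = +31 mm (42 mm wide) the bottles. One to four dots beside the vial pockets
- sampler_rack: grey block, fixed, 60 x 236 x 38 mm. Origin: centre of its underside; y along its row, z up. End plates (12 mm thick, 42 mm high): ORANGE at +y, black at -y. One row (x = 0) of four empty round pockets at y = +75, +25, -25, -75 mm, 36 mm wide, 32 mm deep, floor 6 mm above the worktop. Dots as on the bench rack. May point in any direction
- vial_red: loose clear glass sample vial with a red screw cap, 72 mm tall, 30 to 65 g: body 27.5 mm wide up to 50 mm, ribbed cap 24 mm wide from 56 to 72 mm above its foot (grip it there, fingers across the row). Origin at the centre of its foot, z up. Starts upright in the bench rack, beside the stock bottle of the same cap colour
- vial_yellow: loose clear glass sample vial with a yellow screw cap, 72 mm tall, 30 to 65 g: body 27.5 mm wide up to 50 mm, ribbed cap 24 mm wide from 56 to 72 mm above its foot (grip it there, fingers across the row). Origin at the centre of its foot, z up. Starts upright in the bench rack, beside the stock bottle of the same cap colour
- vial_green: loose clear glass sample vial with a green screw cap, 72 mm tall, 30 to 65 g: body 27.5 mm wide up to 50 mm, ribbed cap 24 mm wide from 56 to 72 mm above its foot (grip it there, fingers across the row). Origin at the centre of its foot, z up. Starts upright in the bench rack, beside the stock bottle of the same cap colour
- vial_blue: loose clear glass sample vial with a blue screw cap, 72 mm tall, 30 to 65 g: body 27.5 mm wide up to 50 mm, ribbed cap 24 mm wide from 56 to 72 mm above its foot (grip it there, fingers across the row). Origin at the centre of its foot, z up. Starts upright in the bench rack, beside the stock bottle of the same cap colour
- bottle_red: loose round amber glass stock bottle with a red cap, 38 mm wide, 78 mm tall (cap 26 mm wide, from 58 mm up), about 120 g. Origin at the centre of its foot, z up. Stands in the bench rack, 62 mm from the vial of the same colour; it stays there
- bottle_yellow: loose round amber glass stock bottle with a yellow cap, 38 mm wide, 78 mm tall (cap 26 mm wide, from 58 mm up), about 120 g. Origin at the centre of its foot, z up. Stands in the bench rack, 62 mm from the vial of the same colour; it stays there
- bottle_green: loose round amber glass stock bottle with a green cap, 38 mm wide, 78 mm tall (cap 26 mm wide, from 58 mm up), about 120 g. Origin at the centre of its foot, z up. Stands in the bench rack, 62 mm from the vial of the same colour; it stays there
- bottle_blue: loose round amber glass stock bottle with a blue cap, 38 mm wide, 78 mm tall (cap 26 mm wide, from 58 mm up), about 120 g. Origin at the centre of its foot, z up. Stands in the bench rack, 62 mm from the vial of the same colour; it stays there
Things that resemble listed ones, but are neither listed nor needed, are in the scene too. Leave any black or pink look-alike of the vial_blue alone.

How it is judged (in metres and radians):
At the end, for the whole second after the job is handed in: Every vial stands at rest, upright within 0.1 rad, on a sampler pocket's floor (4 mm) within 10 mm of its centre; its pocket has the same number from the orange end as its stock bottle's in the bench rack; the bottles are upright within 0.15 rad and moved under 15 mm (((y of bottle_red in the frame of bench_rack between 0.063 and 0.087 m and y of vial_red in the frame of sampler_rack between 0.065 and 0.085 m) or (y of bottle_red in the frame of bench_rack between 0.013 and 0.037 m and y of vial_red in the frame of sampler_rack between 0.015 and 0.035 m) or (y of bottle_red in the frame of bench_rack between -0.037 and -0.013 m and y of vial_red in the frame of sampler_rack between -0.035 and -0.015 m) or (y of bottle_red in the frame of bench_rack between -0.087 and -0.063 m and y of vial_red in the frame of sampler_rack between -0.085 and -0.065 m)) and x of vial_red in the frame of sampler_rack between -0.01 and 0.01 m and z of vial_red in the frame of sampler_rack between 0.002 and 0.01 m and angle between each of vial_red, vial_yellow, vial_green, vial_blue's own z axis and vertical below 0.1 rad and linear speed of each of vial_red, vial_yellow, vial_green, vial_blue below 0.02 m/s and angle between each of bottle_red, bottle_yellow, bottle_green, bottle_blue's own z axis and vertical below 0.15 rad and distance of each of bottle_red, bottle_yellow, bottle_green, bottle_blue from where it was at the start of the episode below 0.015 m and ((y of bottle_yellow in the frame of bench_rack between 0.063 and 0.087 m and y of vial_yellow in the frame of sampler_rack between 0.065 and 0.085 m) or (y of bottle_yellow in the frame of bench_rack between 0.013 and 0.037 m and y of vial_yellow in the frame of sampler_rack between 0.015 and 0.035 m) or (y of bottle_yellow in the frame of bench_rack between -0.037 and -0.013 m and y of vial_yellow in the frame of sampler_rack between -0.035 and -0.015 m) or (y of bottle_yellow in the frame of bench_rack between -0.087 and -0.063 m and y of vial_yellow in the frame of sampler_rack between -0.085 and -0.065 m)) and x of vial_yellow in the frame of sampler_rack between -0.01 and 0.01 m and z of vial_yellow in the frame of sampler_rack between 0.002 and 0.01 m and ((y of bottle_green in the frame of bench_rack between 0.063 and 0.087 m and y of vial_green in the frame of sampler_rack between 0.065 and 0.085 m) or (y of bottle_green in the frame of bench_rack between 0.013 and 0.037 m and y of vial_green in the frame of sampler_rack between 0.015 and 0.035 m) or (y of bottle_green in the frame of bench_rack between -0.037 and -0.013 m and y of vial_green in the frame of sampler_rack between -0.035 and -0.015 m) or (y of bottle_green in the frame of bench_rack between -0.087 and -0.063 m and y of vial_green in the frame of sampler_rack between -0.085 and -0.065 m)) and x of vial_green in the frame of sampler_rack between -0.01 and 0.01 m and z of vial_green in the frame of sampler_rack between 0.002 and 0.01 m and ((y of bottle_blue in the frame of bench_rack between 0.063 and 0.087 m and y of vial_blue in the frame of sampler_rack between 0.065 and 0.085 m) or (y of bottle_blue in the frame of bench_rack between 0.013 and 0.037 m and y of vial_blue in the frame of sampler_rack between 0.015 and 0.035 m) or (y of bottle_blue in the frame of bench_rack between -0.037 and -0.013 m and y of vial_blue in the frame of sampler_rack between -0.035 and -0.015 m) or (y of bottle_blue in the frame of bench_rack between -0.087 and -0.063 m and y of vial_blue in the frame of sampler_rack between -0.085 and -0.065 m)) and x of vial_blue in the frame of sampler_rack between -0.01 and 0.01 m and z of vial_blue in the frame of sampler_rack between 0.002 and 0.01 m); the robot touches nothing.
It fails at once if a vial was tipped over (angle between any of vial_red, vial_yellow, vial_green, vial_blue's own z axis and vertical above 0.8 rad).
It fails at once if a stock bottle was lifted out of its place or tipped (distance of any of bottle_red, bottle_yellow, bottle_green, bottle_blue from where it was at the start of the episode above 0.025 m or angle between any of bottle_red, bottle_yellow, bottle_green, bottle_blue's own z axis and vertical above 0.35 rad).
It also fails if it takes over 96 s, if anything falls off the work surface, if the arm or the gripper's body presses on something with over 40 N, if the wrist force passes 120 N, or if a joint passes its speed limit or range.

### The arm

A 6-joint arm with a two-finger parallel gripper is mounted at the origin on a cart in front of the work surface, level with it; the furniture and walls round the work are solid. World frame = base frame: x ahead of the robot, y to its left, z up, the work surface at z = 0. Lengths are in mm, angles in rad, forces in N, time in s.
With the tool pointing down it reaches from about 275 to 1000 mm from the base axis. Payload 8.4 kg.
Tool frame: the origin (TCP) lies at the very end of the fingers, on their centre line; the grasp point (between the pads) lies 19 mm behind it; z points along the fingers, y is the line along which they close (so a half turn about z gives the same grasp; the last joint's range is limited). The gripper opens to 85 mm and grips with 20 to 120 N. Pads are 22 mm wide; open, the fingers measure 114 mm over their backs; the gripper's body (76 mm by 85 mm) begins 54 mm behind the grasp point. The pads swing forward as they close: fully open they stand 13 mm farther back than shut.
Start: joints at [-1.191, 0.353, 1.633, -0, 1.155, -0.002], TCP at [232.868, -580, 231.281] pointing down, gripper open.
Joint ranges: [-2.63, 2.63], [-0.92, 2.1], [0.06, 2.66], [-1.3, 4.44], [0, 2.69], [-3.02, 3.02]. Speed limits (rad/s): [2.22, 2.22, 2.79, 3.14, 3.14, 3.14].

### API

Orientations are given as [roll, pitch, yaw] about the fixed x, y, z axes, in that order (R = Rz(yaw) Ry(pitch) Rx(roll)).
In Python, from rig import sensors, grab_frame, camera_params, order gives the robot as it stands. The module is installed in compiled form; this text tells all that it offers.
- The arm moves only by the tool move_arm, never from a script. Its argument "motion" is a list of rows, each a list of 7 numbers: the turn, a rotation vector about the tool's x, y, z in shares of 4 rad (1.0 is 4 rad), then the shift along the tool's x, y, z in fractions of the full range, 1 being 0.8 m, then the finger opening in m, from 0 to 0.0854. A call has 1 to 8 rows; each row is the pose to reach, as a shift and turn from the pose commanded when the call began, along the tool's axes at that moment; what a row does not reach only later rows make up. A row lasts 1/8 s, in which the tool goes at most 62.5 mm and 10.7 degrees, less where a joint would pass 70% of its speed; a pose out of reach is approached as far as the arm can. No shift or turn number may pass 1 either way. A call with a gripper value outside its range is refused whole. The fingers move at their own pace and stop on an object; "grip_force" is the grip in N (left out, the last holds). Time passes only in rows, so rows that repeat a pose let the fingers close. It gives the time, the measured TCP pose, the force, the opening and the grip force at its end, in the units of the state.
- sensors.sense(): the state, without advancing time (a new reading comes with each control period).
- grab_frame(name): name is "scene" or "top"; returns (picture, depth): 480x640x3 uint8, red, green, blue; 480x640 float32, mm along the optical axis (not along the pixel's ray), 0 where there is no reading.
- camera_params(name): a dict with "camera_matrix" (3x3 intrinsics, pixels), "world_from_camera" (4x4, takes a point from camera to world coordinates). Camera axes: x right, y down, z forward; pixel columns grow to the right and rows downward; lengths in mm; the calibration is good to about 2 mm. A picture is of the moment at which its call begins. camera_params takes no time and is no camera call.
- order.sign_off(): hands the job in; it is judged then, once.
The state is a dict: "clock": time; "qpos": joint angles; "qvel": joint speeds; "joint_efforts": joint torques, N m; "eef_pos": TCP position; "tcp_rot": TCP orientation; "contact_force": force on the tool from outside, world axes, zero at the start; "wrist_torque": the same for the moment, N m; "opening": opening from 0.0 (shut) to 1.0 (fully open); "grasp_force": force on a finger pad.
Only numpy, scipy, OpenCV 4.12 (cv2) and the standard library are available. Lean on these libraries where they do the work, as an engineer would, in place of code of your own. Each camera call takes 0.05 s, during which the arm holds its last target. There are 200 camera calls.

## Working session

There is one attempt and no reset: what is moved stays moved. The work goes in short steps, Python scripts to look and compute and a tool call to move; the robot and the scene stay as the last step left them, time stands still between calls to the robot, and variables do not carry over. Pictures are saved under pics/ and viewed, at most 14 in all, crops included, and the job is handed in when it is done.

Besides the shell and the picture viewer there is one more tool, called by a JSON object that holds its "fn" and its "kwargs". move_arm: Moves the arm, as the interface text tells. Its arguments: {"type":"object","properties":{"motion":{"type":"array","items":{"type":"array","items":{"type":"number"}}},"grip_force":{"type":"number"}},"required":["motion"]}

```bash
mkdir -p pics; python3 - <<'E'
from rig import *
import cv2,numpy as np
for n in("scene","top"):
    p,d=grab_frame(n); cv2.imwrite(f"pics/{n}0.png",p[:,:,::-1]); np.savez(f"{n}0.npz",p=p,d=d)
    c=camera_params(n); print(n,np.round(c["camera_matrix"],1).tolist(),np.round(c["world_from_camera"],3).tolist())
print(sensors.sense())
E
```

```text
scene [[466.5, 0.0, 317.9], [0.0, 466.5, 244.0], [0.0, 0.0, 1.0]] [[0.603, -0.479, 0.638, -53.014], [-0.798, -0.37, 0.476, -405.046], [0.008, -0.796, -0.605, 543.384], [0.0, 0.0, 0.0, 1.0]]
top [[459.1, 0.0, 324.3], [0.0, 459.1, 242.1], [0.0, 0.0, 1.0]] [[0.0, -0.989, 0.148, 373.917], [-1.0, 0.002, 0.015, -37.18], [-0.015, -0.148, -0.989, 908.622], [0.0, 0.0, 0.0, 1.0]]
{'clock': 0.1, 'qpos': array([-1.19140981e+00,  3.53575332e-01,  1.63409342e+00,  9.94902738e-06,
        1.15520621e+00, -2.40522922e-03]), 'qvel': array([-0.0016534 , -0.00015171, -0.00211108, -0.00175158,  0.00056922,
        0.00059842]), 'joint_efforts': array([-1.27230974e-04, -6.06358194e+01, -3.42821789e+01, -1.06310683e-04,
        4.03302256e-03, -2.80165250e-05]), 'eef_pos': array([ 232.69829794, -579.58169181,  230.62457745]), 'tcp_rot': array([-3.14031037e+00, -1.21812087e-05,  3.81787712e-01]), 'contact_force': array([ 0.40772744, -0.04438078,  0.40303594]), 'wrist_torque': array([ 3.43310882e-02,  6.59516591e-05, -2.54233521e-02]), 'grasp_force': 0.0, 'opening': 0.9969125630157182}
```

View pics/top0.png

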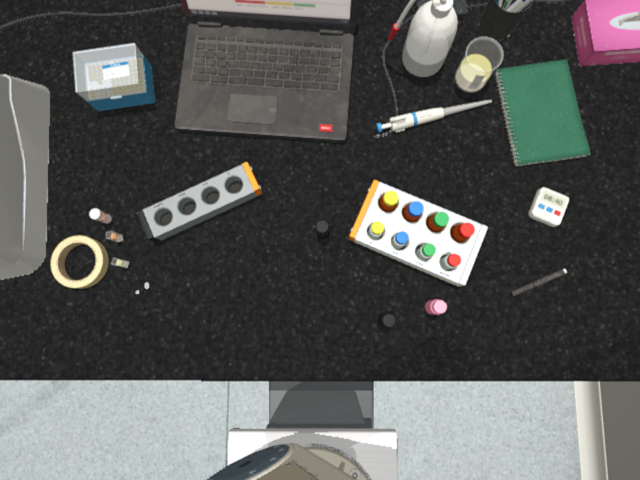

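View pics/scene0.png

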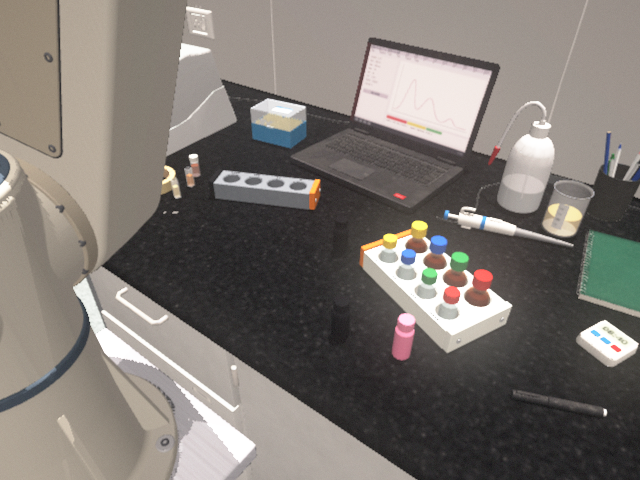

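Top view: the bench rack's orange end is on the left (365,210). From there the vial caps run yellow (377,230), blue (400,240), green (428,251), red (453,261). The sampler's orange end is on the right (252,180), with pockets at about (234,185), (210,195), (187,206) and (164,217). The scene view shows the same order. It also shows black and pink look-alikes between and in front of the racks.

```bash
cat > h.py <<'E'
import cv2,numpy as np
from rig import *
def cam(n):
    c=camera_params(n); return np.array(c["camera_matrix"]),np.array(c["world_from_camera"])
def cast(n,uv,z):
    K,T=cam(n); uv=np.atleast_2d(uv).astype(float)
    d=np.c_[(uv-K[:2,2])/[K[0,0],K[1,1]],np.ones(len(uv))]@T[:3,:3].T
    return T[:3,3]+d*((z-T[2,3])/d[:,2])[:,None]
def cloud(n,D):
    K,T=cam(n); v,u=np.mgrid[:480,:640]
    P=np.stack([(u-K[0,2])/K[0,0]*D,(v-K[1,2])/K[1,1]*D,D],-1)
    return P@T[:3,:3].T+T[:3,3]
def blobs(m,lo=15):
    n,l,s,c=cv2.connectedComponentsWithStats(m.astype(np.uint8))
    return [(c[i],s[i],l==i) for i in range(1,n) if s[i][4]>=lo]
HUE={'red':[(0,5),(174,180)],'yellow':[(24,34)],'green':[(55,80)],'blue':[(100,118)]}
def colour(p,k):
    h,s,v=cv2.split(cv2.cvtColor(p,cv2.COLOR_RGB2HSV))
    return np.any([(h>=a)&(h<=b) for a,b in HUE[k]],0)&(s>130)&(v>70)
E
python3 - <<'E'
from h import *
for n in("top","scene"):
    z=np.load(n+"0.npz");p,D=z['p'],z['d'];W=cloud(n,D)
    for k in HUE:
        for c,s,m in blobs(colour(p,k)&(W[...,2]>50)&(W[...,2]<100)):
            t=np.nanmedian(W[m][:,2]); top=m&(W[...,2]>74)&(W[...,2]<90)
            print(n,k,np.round(c),s[2:].tolist(),"z",round(float(t)),"cast",np.round(cast(n,c,78)[0,:2]),"topcloud",np.round(W[top].mean(0),1),top.sum())
z=np.load("top0.npz");p,D=z['p'],z['d'];W=cloud("top",D)
m=(W[...,2]>30)&(W[...,2]<48)
for c,s,b in blobs(m,800):
    xy=W[b][:,:2].astype(np.float32); r=cv2.minAreaRect(xy); print("rect",np.round(c),s,r,np.median(W[b][:,2]))
g=cv2.cvtColor(p,cv2.COLOR_RGB2GRAY)
print("dark pockets")
for c,s,b in blobs((g[150:250,130:270]<70)&(cv2.erode(cv2.morphologyEx(m.astype(np.uint8),cv2.MORPH_CLOSE,np.ones((25,25))),np.ones((5,5)))[150:250,130:270]>0),30):
    uv=c+[130,150]; print(np.round(uv,1),s[2:],np.round(cast("top",uv,38)[0],1))
E
```

```text
top red [249.   1.] [28, 3, 34] z 76 cast [984. 126.] topcloud [985.2 125.4  76.7] 30
top red [391.  36.] [8, 10, 37] z 87 cast [ 907. -155.] topcloud [ 901.2 -153.5   81.9] 18
top red [466. 230.] [16, 15, 189] z 83 cast [ 520. -283.] topcloud [ 520.1 -282.8   83.2] 168
top red [453. 260.] [12, 12, 119] z 78 cast [ 466. -259.] topcloud [ 465.9 -259.4   77.9] 108
top yellow [390. 198.] [15, 14, 167] z 83 cast [ 580. -147.] topcloud [ 579.1 -146.5   83.3] 161
top yellow [377. 228.] [13, 12, 118] z 78 cast [ 525. -121.] topcloud [ 525.3 -121.6   77.9] 114
top green [440. 219.] [14, 13, 148] z 84 cast [ 541. -238.] topcloud [ 539.8 -236.7   83.4] 145
top green [428. 250.] [12, 11, 103] z 78 cast [ 484. -214.] topcloud [ 484.3 -214.    77.6] 100
top blue [415. 208.] [15, 14, 165] z 84 cast [ 561. -192.] topcloud [ 560.  -191.8   83.3] 160
top blue [401. 238.] [12, 12, 115] z 78 cast [ 507. -166.] topcloud [ 506.9 -166.    77.6] 113
scene red [492. 158.] [8, 12, 39] z 87 cast [ 920. -153.] topcloud [ 902.4 -156.9   82.3] 19
scene red [483. 278.] [18, 21, 283] z 83 cast [ 521. -288.] topclo
[... 789 characters left out ...]
3   45  194 1379] ((634.6572265625, 550.9097290039062), (67.65419006347656, 394.93792724609375), 85.33517456054688) 39.075088248158295
rect [198. 201.] [ 137  163  123   78 2811] ((587.3214721679688, 222.14874267578125), (62.348384857177734, 236.23104858398438), 25.260616302490234) 37.87736741772062
rect [418. 233.] [ 350  180  138  106 5554] ((524.5857543945312, -204.1842498779297), (236.12216186523438, 123.16167449951172), 66.3826904296875) 38.106334455202045
dark pockets
[234.4 185.5] [15 12 89] [617.2 152.1  38. ]
[210.9 196.1] [13 13 83] [595.9 197.5  38. ]
[187.8 206.7] [15 13 97] [575. 242.  38.]
[164.5 217.9] [12 14 82] [552.8 286.4  38. ]
[141.3 217.5] [ 7  9 44] [553.9 331.9  38. ]
```

```bash
python3 - <<'E'
from h import *
z=np.load("scene0.npz");p,D=z['p'],z['d'];W=cloud("scene",D)
m=(W[...,2]>35)&(W[...,2]<46)&(W[...,0]>380)&(W[...,0]<700)&(abs(W[...,1])<400)
for c,s,b in blobs(m,500):
    r=cv2.minAreaRect(W[b][:,:2].astype(np.float32)); print("rect",np.round(c),r)
    if c[0]<350: hull=cv2.morphologyEx(b.astype(np.uint8),cv2.MORPH_CLOSE,np.ones((15,15)))
for n,h in(("scene",hull),("top",None)):
    z=np.load(n+"0.npz");p,D=z['p'],z['d'];W=cloud(n,D)
    if h is None:
        b=(W[...,2]>34)&(W[...,2]<46)&(W[...,0]>480)&(W[...,0]<700)&(W[...,1]>90)&(W[...,1]<350)
        h=cv2.morphologyEx(b.astype(np.uint8),cv2.MORPH_CLOSE,np.ones((15,15)))
    # pocket opening = pixels inside face whose depth lies below the face
    q=(cv2.erode(h,np.ones((3,3)))>0)&(W[...,2]<34)
    for c,s,b in blobs(q,30): print(n,"hole",np.round(c,1),s[2:],np.round(cast(n,c,38)[0],1))
p=np.load("top0.npz")['p'];s=np.load("scene0.npz")['p']
a=cv2.resize(p[155:245,130:270],(560,360),interpolation=2);b=cv2.resize(s[165:215,205:330],(560,224),interpolation=2)
cv2.imwrite("pics/samp.png",np.vstack([a,b])[:,:,::-1])
E
```

```text
rect [264. 182.] ((587.2820434570312, 221.29025268554688), (66.26937866210938, 236.636474609375), 25.269685745239258)
rect [436. 287.] ((525.1844482421875, -204.7609100341797), (237.33993530273438, 125.69037628173828), 66.48798370361328)
scene hole [230.8 178.4] [17  7 84] [552.4 286.1  38. ]
scene hole [252.7 180.8] [16  7 91] [574.  240.9  38. ]
scene hole [274.7 183.2] [17  7 89] [595.3 196.3  38. ]
scene hole [297.3 185.8] [17  8 93] [616.6 151.   38. ]
top hole [233.6 184.9] [ 18  17 247] [618.4 153.7  38. ]
top hole [210.4 195.6] [ 18  18 248] [597.  198.5  38. ]
top hole [187.  206.3] [ 18  19 248] [575.7 243.5  38. ]
top hole [163.4 217.1] [ 18  18 247] [554.5 288.6  38. ]
```

View pics/samp.png

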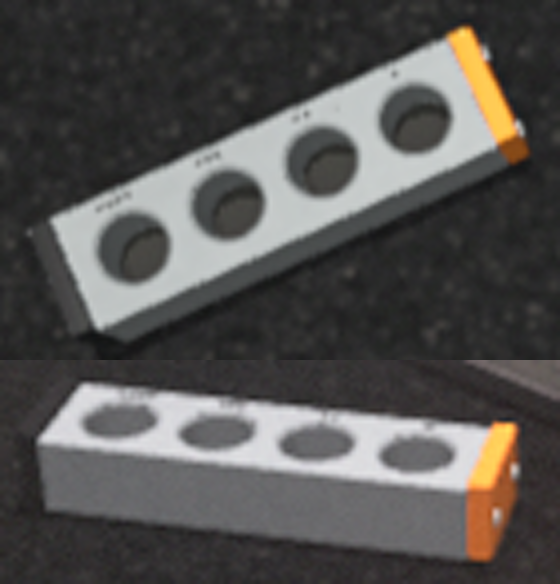

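The top view gives full circular holes, and both views agree to about 1 mm on a sampler centre near (586.5, 221) and row angle −64.65°. Starting the moves.

```bash
cat >> h.py <<'E'
V={'yellow':(524.8,-122.5),'blue':(506.6,-167.8),'green':(484.,-215.8),'red':(465.2,-261.4)}
S=[(618.6,153.2),(597.2,198.4),(575.8,243.6),(554.4,288.8)]
YB,YS=1.164,2.013
def go(x,y,z,yaw,frm=None):
    """row numbers (tool-axis turn z, shift) from frm (default: measured) to a tool-down pose"""
    if frm is None:
        s=sensors.sense(); frm=[*s['eef_pos'],s['tcp_rot'][2]]
    d=np.array([x,y,z])-frm[:3]; c,s=np.cos(frm[3]),np.sin(frm[3])
    w=(yaw-frm[3]+np.pi)%(2*np.pi)-np.pi
    print("rz %.3f shift %.4f %.4f %.4f"%(-w,(d[0]*c+d[1]*s)/1e3,(d[0]*s-d[1]*c)/1e3,-d[2]/1e3))
E
python3 -c "
from h import *
go(*V['yellow'],150,YB,[232.868,-580,231.281,.3818])"
```

```text
rz -0.782 shift 0.4414 -0.3158 0.0813
```

Units first: shifts go in shares of 0.8 m and turns go in shares of 4 rad. So 0.4 m / 0.8 = 0.5, 0.04 m / 0.8 = 0.05, -0.782 rad / 4 = -0.1955.

{"fn": "move_arm", "kwargs": {"motion": [[0, 0, -0.025, 0.0625, -0.0438, 0.0125, 0.044], [0, 0, -0.05, 0.125, -0.0875, 0.025, 0.044], [0, 0, -0.075, 0.1875, -0.1313, 0.0375, 0.044], [0, 0, -0.1, 0.25, -0.175, 0.05, 0.044], [0, 0, -0.125, 0.3125, -0.2188, 0.0625, 0.044], [0, 0, -0.15, 0.375, -0.2625, 0.075, 0.044], [0, 0, -0.175, 0.4375, -0.3063, 0.0875, 0.044], [0, 0, -0.1955, 0.5, -0.35, 0.1, 0.044]], "grip_force": 40}}

```text
clock: 1.1
eef_pos: [500.5, -169.3, 150.9]
tcp_rot: [3.142, 0.0, 1.167]
contact_force: [0.0, -0.5, 0.4]
opening: 0.513
grasp_force: 0.0
```

```bash
python3 -c "
from h import *
s=sensors.sense();print(s['clock'],s['eef_pos'],s['tcp_rot'],s['opening'])
go(*V['yellow'],120,YB)"
```

```text
1.1 [ 500.52342451 -169.3028196   150.93382155] [3.14150272e+00 7.28514503e-05 1.16676801e+00] 0.5129632349038215
rz 0.003 shift 0.0526 0.0039 0.0309
```

In the tool's units: 0.0526 m / 0.8 = 0.0658, 0.0039 m / 0.8 = 0.0049, 0.003 rad / 4 = 0.0008.

{"fn": "move_arm", "kwargs": {"motion": [[0, 0, 0.0008, 0.0375, 0.0025, 0.0188, 0.044], [0, 0, 0.0008, 0.0658, 0.0049, 0.0388, 0.044], [0, 0, 0.0008, 0.0658, 0.0049, 0.0388, 0.044], [0, 0, 0.0008, 0.0658, 0.0049, 0.0388, 0.044]]}}

```text
clock: 1.6
eef_pos: [523.9, -124.8, 120.4]
tcp_rot: [-3.141, 0.0, 1.161]
contact_force: [0.2, -0.3, -0.3]
opening: 0.52
grasp_force: 0.0
```

```bash
python3 -c "
from h import *
s=sensors.sense();print(s['eef_pos'],s['tcp_rot'])
p,d=grab_frame('scene');cv2.imwrite('pics/a.png',p[160:340,280:520,::-1].repeat(3,0).repeat(3,1))
go(*V['yellow'],59,YB)"
```

```text
[ 523.87689073 -124.77253064  120.42897123] [-3.14131318e+00  2.70086224e-04  1.16100785e+00]
rz -0.004 shift 0.0027 -0.0003 0.0617
```

View pics/a.png

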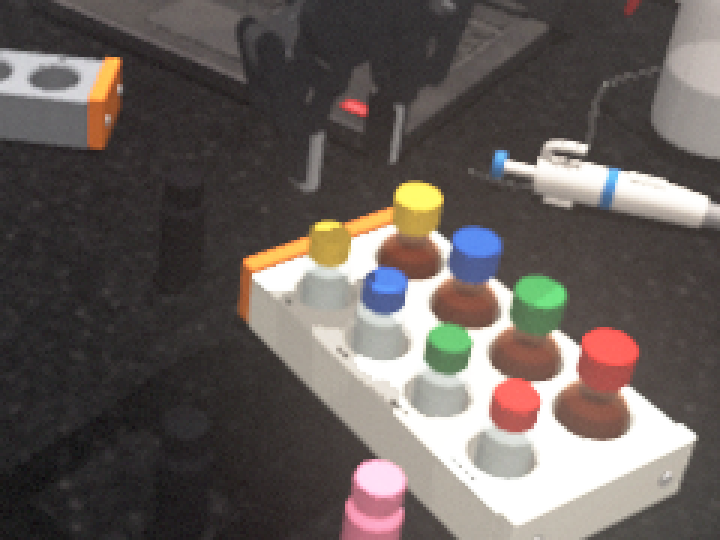

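The crop shows the open fingers at (310,185) and (395,160), about 40 mm above the yellow vial cap (330,240) and clear of the yellow bottle. Descending and gripping.

In the tool's units: 0.0615 m / 0.8 = 0.0769, 0.0027 m / 0.8 = 0.0034, -0.004 rad / 4 = -0.001.

{"fn": "move_arm", "kwargs": {"motion": [[0, 0, -0.001, 0.0034, -0.0004, 0.0188, 0.044], [0, 0, -0.001, 0.0034, -0.0004, 0.0375, 0.044], [0, 0, -0.001, 0.0034, -0.0004, 0.0563, 0.044], [0, 0, -0.001, 0.0034, -0.0004, 0.0688, 0.044], [0, 0, -0.001, 0.0034, -0.0004, 0.0769, 0.044], [0, 0, -0.001, 0.0034, -0.0004, 0.0769, 0.044], [0, 0, -0.001, 0.0034, -0.0004, 0.0769, 0.015], [0, 0, -0.001, 0.0034, -0.0004, 0.0769, 0.015]]}}

```text
clock: 2.65
eef_pos: [525.6, -121.9, 59.4]
tcp_rot: [3.14, -0.0, 1.165]
contact_force: [0.3, -0.6, 1.6]
opening: 0.263
grasp_force: 40.3
```

{"fn": "move_arm", "kwargs": {"motion": [[0, 0, 0, 0, 0, 0, 0.015], [0, 0, 0, 0, 0, 0, 0.015], [0, 0, 0, 0, 0, 0, 0.015]]}}

```text
clock: 3.02
eef_pos: [525.7, -121.9, 59.4]
tcp_rot: [3.14, -0.0, 1.165]
contact_force: [1.4, -0.4, 7.2]
opening: 0.264
grasp_force: 41.0
```

```bash
python3 -c "
from h import *
s=sensors.sense();print(s['eef_pos'],s['contact_force'],s['grasp_force'],s['opening'],s['tcp_rot'])
p,d=grab_frame('scene');cv2.imwrite('pics/b.png',p[160:340,280:520,::-1].repeat(3,0).repeat(3,1))"
```

```text
[ 525.65468889 -121.94327987   59.35089036] [ 1.42520959 -0.38036956  7.16765544] 41.00459687411785 0.26398221177771924 [ 3.14008878e+00 -2.61213161e-04  1.16477161e+00]
```

View pics/b.png

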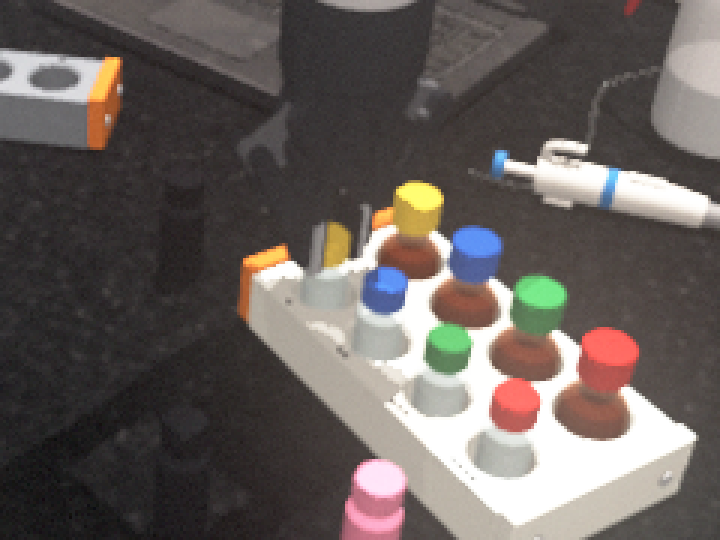

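The yellow cap sits between the pads at about (335,245) in the crop, the grip reads 41 N, and the bottles are untouched. Lifting and carrying to pocket 1.

```bash
python3 -c "
from h import *
go(*S[0],150,YS)"
```

```text
rz -0.848 shift 0.2895 -0.0233 -0.0906
```

In the tool's units: -0.091 m / 0.8 = -0.1138, -0.08 m / 0.8 = -0.1.

{"fn": "move_arm", "kwargs": {"motion": [[0, 0, 0, 0, 0, -0.025, 0.015], [0, 0, 0, 0, 0, -0.0625, 0.015], [0, 0, 0, 0, 0, -0.1, 0.015], [0, 0, 0, 0, 0, -0.1138, 0.015], [0, 0, 0, 0, 0, -0.1138, 0.015], [0, 0, 0, 0, 0, -0.1138, 0.015]]}}

```text
clock: 3.82
eef_pos: [524.1, -121.6, 148.6]
tcp_rot: [-3.14, 0.0, 1.165]
contact_force: [0.2, 0.3, -0.5]
opening: 0.264
grasp_force: 40.1
```

```bash
python3 -c "
from h import *
go(*S[0],150,YS)"
```

```text
rz -0.848 shift 0.2897 -0.0217 -0.0014
```

In the tool's units: 0.2897 m / 0.8 = 0.3621, -0.0217 m / 0.8 = -0.0271, -0.848 rad / 4 = -0.212.

{"fn": "move_arm", "kwargs": {"motion": [[0, 0, -0.0175, 0.0313, -0.0025, -0.0013, 0.015], [0, 0, -0.055, 0.0875, -0.0075, -0.0013, 0.015], [0, 0, -0.095, 0.1563, -0.0125, -0.0013, 0.015], [0, 0, -0.135, 0.225, -0.0175, -0.0013, 0.015], [0, 0, -0.175, 0.2938, -0.0225, -0.0013, 0.015], [0, 0, -0.2, 0.3438, -0.0263, -0.0013, 0.015], [0, 0, -0.212, 0.3621, -0.0271, -0.0018, 0.015], [0, 0, -0.212, 0.3621, -0.0271, -0.0018, 0.015]]}}

```text
clock: 4.82
eef_pos: [618.9, 153.1, 150.0]
tcp_rot: [-3.14, -0.0, 2.013]
contact_force: [-0.1, -1.3, -1.0]
opening: 0.264
grasp_force: 40.1
```

{"fn": "move_arm", "kwargs": {"motion": [[0, 0, 0, 0, 0, 0, 0.015], [0, 0, 0, 0, 0, 0, 0.015]]}}

```text
clock: 5.08
eef_pos: [619.1, 151.6, 151.1]
tcp_rot: [-3.141, 0.0, 2.011]
contact_force: [-0.4, -0.5, -0.4]
opening: 0.264
grasp_force: 40.1
```

```bash
python3 - <<'E'
from h import *
s=sensors.sense();print(s['eef_pos'],s['tcp_rot'],s['contact_force'])
go(*S[0],59.5,YS)
out=[]
for n,(u,v) in(('scene',(300,160)),('top',(234,190))):
    p,d=grab_frame(n); out.append(cv2.resize(p[v-50:v+50,u-65:u+65],(400,308)))
cv2.imwrite('pics/c.png',np.hstack(out)[:,:,::-1])
E
```

```text
[619.12132639 151.57576668 151.13004607] [-3.14110739e+00  1.15999924e-04  2.01073200e+00] [-0.40026986 -0.54723679 -0.39260573]
rz -0.002 shift 0.0017 0.0002 0.0916
```

View pics/c.png

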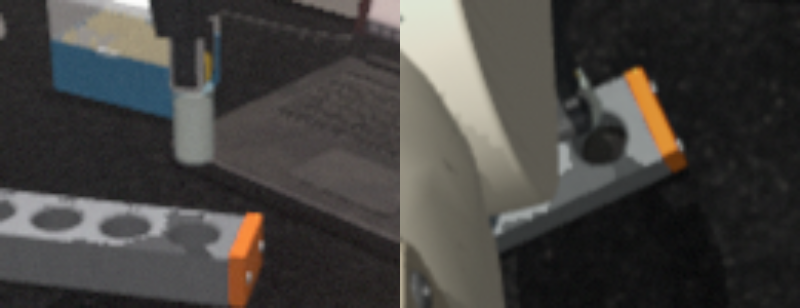

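The vial hangs upright and centred over pocket 1 (crop: vial at x≈195, hole at (195,235)). Lowering.

In the tool's units: 0.09 m / 0.8 = 0.1125, 0.001 m / 0.8 = 0.0013.

{"fn": "move_arm", "kwargs": {"motion": [[0, 0, 0, 0.0013, 0, 0.025, 0.015], [0, 0, 0, 0.0013, 0, 0.0563, 0.015], [0, 0, 0, 0.0013, 0, 0.075, 0.015], [0, 0, 0, 0.0013, 0, 0.0875, 0.015], [0, 0, 0, 0.0013, 0, 0.1, 0.015], [0, 0, 0, 0.0013, 0, 0.1075, 0.015], [0, 0, 0, 0.0013, 0, 0.1125, 0.015], [0, 0, 0, 0.0013, 0, 0.1125, 0.015]]}}

```text
clock: 6.18
eef_pos: [619.0, 153.9, 61.2]
tcp_rot: [3.142, 0.0, 2.013]
contact_force: [-0.3, -0.4, -0.7]
opening: 0.266
grasp_force: 40.1
```

```bash
python3 - <<'E'
from h import *
for i in range(4):
    s=sensors.sense();print(s['eef_pos'],s['contact_force'],s['wrist_torque'],s['tcp_rot'][:2]); p,d=grab_frame('scene')
E
```

```text
[619.03294768 153.86503903  61.16248167] [-0.28098764 -0.388273   -0.67788025] [ 0.01231815  0.03811772 -0.00946333] [3.14156545e+00 1.48163859e-05]
[619.15532675 153.9244066   61.39638973] [-0.937348    0.0070406  -0.34416597] [0.03417512 0.01314017 0.04429142] [3.14124512e+00 3.76430292e-05]
[619.24405544 153.94203097  61.53924355] [-0.48988799 -0.05515467 -0.41978023] [-0.02644823  0.03993395  0.01792874] [3.14102853e+00 1.15567861e-04]
[619.24545217 153.92181549  61.57259749] [0.06484336 0.04333249 1.0062512 ] [-0.01836391  0.02959117  0.04079756] [3.14097837e+00 8.38383504e-05]
```

In the tool's units: 0.002 m / 0.8 = 0.0025, 0.001 m / 0.8 = 0.0013.

{"fn": "move_arm", "kwargs": {"motion": [[0, 0, 0, 0, 0, 0.0013, 0.015], [0, 0, 0, 0, 0, 0.0025, 0.015], [0, 0, 0, 0, 0, 0.0025, 0.015], [0, 0, 0, 0, 0, 0.0025, 0.03], [0, 0, 0, 0, 0, 0.0025, 0.05], [0, 0, 0, 0, 0, 0.0025, 0.05], [0, 0, 0, 0, 0, 0.0025, 0.05]]}}

```text
clock: 7.25
eef_pos: [619.0, 153.8, 59.1]
tcp_rot: [-3.142, -0.0, 2.013]
contact_force: [-0.1, -1.4, -0.3]
opening: 0.586
grasp_force: 0.0
```

In the tool's units: -0.085 m / 0.8 = -0.1063, -0.05 m / 0.8 = -0.0625.

{"fn": "move_arm", "kwargs": {"motion": [[0, 0, 0, 0, 0, -0.025, 0.05], [0, 0, 0, 0, 0, -0.0625, 0.05], [0, 0, 0, 0, 0, -0.1063, 0.05], [0, 0, 0, 0, 0, -0.1063, 0.05]]}}

```text
clock: 7.75
eef_pos: [621.3, 154.4, 148.7]
tcp_rot: [3.135, 0.001, 2.013]
contact_force: [0.4, -0.2, -0.9]
opening: 0.587
grasp_force: 0.0
```

```bash
python3 - <<'E'
from h import *
s=sensors.sense();print(s['eef_pos'],s['tcp_rot'])
go(*V['blue'],130,YB)
p,d=grab_frame('scene'); W=cloud('scene',d)
for c,s,m in blobs(colour(p,'yellow')&(W[...,1]>50)): 
  t=m&(W[...,2]>74)&(W[...,2]<90); print(c,W[t].mean(0),np.percentile(W[m][:,2],95))
cv2.imwrite('pics/d.png',cv2.resize(p[110:260,200:400],(800,600))[:,:,::-1])
E
```

```text
[621.34129051 154.41980376 148.71718753] [3.13500374e+00 1.34431718e-03 2.01279912e+00]
rz 0.849 shift -0.2422 -0.2415 0.0187
```

View pics/d.png

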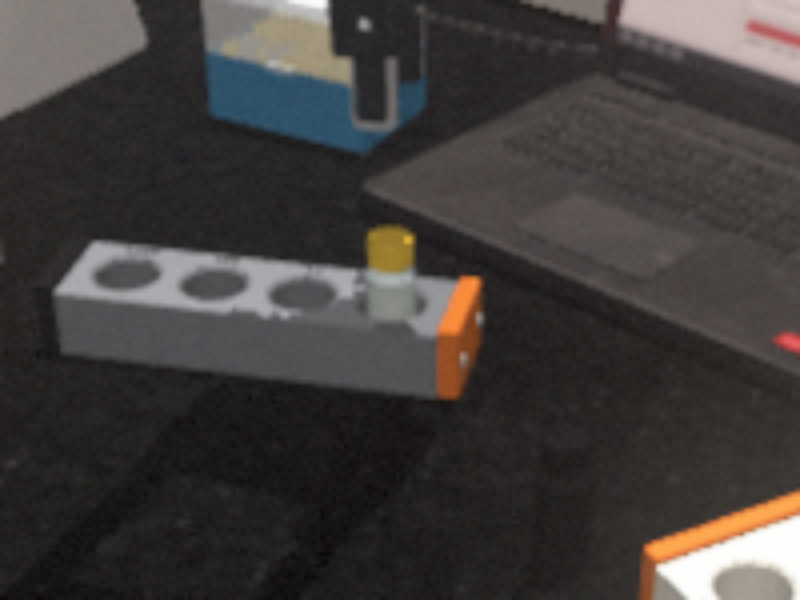

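Yellow stands upright and seated in pocket 1 (cap at (390,250)). Next is blue.

In the tool's units: -0.2422 m / 0.8 = -0.3028, -0.2415 m / 0.8 = -0.3019, 0.849 rad / 4 = 0.2123.

{"fn": "move_arm", "kwargs": {"motion": [[0, 0, 0.025, -0.0313, -0.0313, 0, 0.044], [0, 0, 0.0625, -0.0813, -0.0813, 0, 0.044], [0, 0, 0.1, -0.1313, -0.1313, 0, 0.044], [0, 0, 0.1375, -0.1813, -0.1813, 0, 0.044], [0, 0, 0.175, -0.2313, -0.2313, 0, 0.044], [0, 0, 0.2, -0.2813, -0.2813, 0.0113, 0.044], [0, 0, 0.2123, -0.3028, -0.3019, 0.0225, 0.044], [0, 0, 0.2123, -0.3028, -0.3019, 0.0225, 0.044]]}}

```text
clock: 8.8
eef_pos: [502.8, -169.4, 125.2]
tcp_rot: [-3.139, 0.0, 1.161]
contact_force: [0.9, 0.1, -0.5]
opening: 0.514
grasp_force: 0.0
```

{"fn": "move_arm", "kwargs": {"motion": [[0, 0, 0, 0, 0, 0, 0.044], [0, 0, 0, 0, 0, 0, 0.044], [0, 0, 0, 0, 0, 0, 0.044]]}}

```text
clock: 9.18
eef_pos: [504.7, -167.6, 126.4]
tcp_rot: [3.141, -0.0, 1.165]
contact_force: [-0.6, 0.1, 0.9]
opening: 0.517
grasp_force: 0.0
```

```bash
python3 - <<'E'
from h import *
s=sensors.sense();print(s['eef_pos'],s['tcp_rot'])
go(*V['blue'],59,YB)
E
```

```text
[ 504.74725548 -167.58220424  126.39393107] [ 3.14124036e+00 -1.20001547e-04  1.16533871e+00]
rz 0.001 shift 0.0005 0.0018 0.0674
```

In the tool's units: 0.067 m / 0.8 = 0.0838, 0.0005 m / 0.8 = 0.0006.

{"fn": "move_arm", "kwargs": {"motion": [[0, 0, 0, 0.0006, 0.0019, 0.025, 0.044], [0, 0, 0, 0.0006, 0.0019, 0.05, 0.044], [0, 0, 0, 0.0006, 0.0019, 0.0688, 0.044], [0, 0, 0, 0.0006, 0.0019, 0.0788, 0.044], [0, 0, 0, 0.0006, 0.0019, 0.0838, 0.044], [0, 0, 0, 0.0006, 0.0019, 0.0838, 0.044], [0, 0, 0, 0.0006, 0.0019, 0.0838, 0.015], [0, 0, 0, 0.0006, 0.0019, 0.0838, 0.015]]}}

```text
clock: 10.18
eef_pos: [506.3, -168.7, 59.8]
tcp_rot: [3.141, -0.0, 1.164]
contact_force: [-0.4, -0.9, 2.7]
opening: 0.263
grasp_force: 39.0
```

{"fn": "move_arm", "kwargs": {"motion": [[0, 0, 0, 0, 0, 0, 0.015], [0, 0, 0, 0, 0, 0, 0.015], [0, 0, 0, 0, 0, 0, 0.015]]}}

```text
clock: 10.55
eef_pos: [506.3, -168.7, 59.7]
tcp_rot: [3.141, -0.0, 1.164]
contact_force: [-0.3, 1.4, 6.3]
opening: 0.26
grasp_force: 39.3
```

```bash
python3 - <<'E'
from h import *
go(*S[1],150,YS)
E
```

```text
rz -0.849 shift 0.3730 -0.0619 -0.0903
```

In the tool's units: -0.095 m / 0.8 = -0.1188, -0.08 m / 0.8 = -0.1.

{"fn": "move_arm", "kwargs": {"motion": [[0, 0, 0, 0, 0, -0.025, 0.015], [0, 0, 0, 0, 0, -0.0625, 0.015], [0, 0, 0, 0, 0, -0.1, 0.015], [0, 0, 0, 0, 0, -0.1188, 0.015], [0, 0, 0, 0, 0, -0.1188, 0.015], [0, 0, 0, 0, 0, -0.1188, 0.015]]}}

```text
clock: 11.3
eef_pos: [505.2, -168.3, 153.1]
tcp_rot: [-3.14, 0.0, 1.164]
contact_force: [-0.4, -0.8, -0.9]
opening: 0.262
grasp_force: 39.3
```

In the tool's units: 0.373 m / 0.8 = 0.4663, 0.35 m / 0.8 = 0.4375, -0.849 rad / 4 = -0.2123.

{"fn": "move_arm", "kwargs": {"motion": [[0, 0, -0.0175, 0.0375, -0.0063, 0, 0.015], [0, 0, -0.05, 0.1, -0.0163, 0, 0.015], [0, 0, -0.085, 0.1688, -0.0275, 0, 0.015], [0, 0, -0.12, 0.2375, -0.04, 0, 0.015], [0, 0, -0.155, 0.3063, -0.0513, 0, 0.015], [0, 0, -0.185, 0.375, -0.0625, 0, 0.015], [0, 0, -0.205, 0.4375, -0.0725, 0, 0.015], [0, 0, -0.2123, 0.4663, -0.0775, 0, 0.015]]}}

```text
clock: 12.3
eef_pos: [596.3, 200.9, 152.6]
tcp_rot: [-3.14, -0.0, 2.016]
contact_force: [-0.8, -0.6, -0.5]
opening: 0.263
grasp_force: 39.3
```

{"fn": "move_arm", "kwargs": {"motion": [[0, 0, 0, 0, 0, 0, 0.015], [0, 0, 0, 0, 0, 0, 0.015], [0, 0, 0, 0, 0, 0, 0.015], [0, 0, 0, 0, 0, 0, 0.015], [0, 0, 0, 0, 0, 0, 0.015]]}}

```text
clock: 12.92
eef_pos: [596.7, 198.0, 154.3]
tcp_rot: [3.141, 0.0, 2.012]
contact_force: [-0.1, -1.1, -1.2]
opening: 0.261
grasp_force: 39.3
```

```bash
python3 - <<'E'
from h import *
s=sensors.sense();print(s['eef_pos'],s['tcp_rot'],s['opening'])
go(*S[1],59.7,YS)
E
```

```text
[596.6591003  198.015577   154.34868603] [3.14140423e+00 9.92295356e-06 2.01190595e+00] 0.26112584007005973
rz -0.001 shift 0.0001 0.0007 0.0946
```

In the tool's units: 0.093 m / 0.8 = 0.1163, 0.0007 m / 0.8 = 0.0009.

{"fn": "move_arm", "kwargs": {"motion": [[0, 0, 0, 0, 0.0009, 0.025, 0.015], [0, 0, 0, 0, 0.0009, 0.0563, 0.015], [0, 0, 0, 0, 0.0009, 0.075, 0.015], [0, 0, 0, 0, 0.0009, 0.09, 0.015], [0, 0, 0, 0, 0.0009, 0.1025, 0.015], [0, 0, 0, 0, 0.0009, 0.1113, 0.015], [0, 0, 0, 0, 0.0009, 0.1163, 0.015], [0, 0, 0, 0, 0.0009, 0.1163, 0.015]]}}

```text
clock: 13.92
eef_pos: [597.2, 198.9, 61.2]
tcp_rot: [-3.142, 0.0, 2.013]
contact_force: [-0.2, 0.5, -0.5]
opening: 0.263
grasp_force: 39.4
```

In the tool's units: 0.001 m / 0.8 = 0.0013.

{"fn": "move_arm", "kwargs": {"motion": [[0, 0, 0, 0, 0, 0, 0.015], [0, 0, 0, 0, 0, 0.0013, 0.015], [0, 0, 0, 0, 0, 0.0013, 0.015], [0, 0, 0, 0, 0, 0.0013, 0.015]]}}

```text
clock: 14.42
eef_pos: [597.3, 198.9, 60.3]
tcp_rot: [3.141, 0.0, 2.013]
contact_force: [-0.3, 0.8, -0.0]
opening: 0.261
grasp_force: 39.3
```

In the tool's units: 0.0005 m / 0.8 = 0.0006.

{"fn": "move_arm", "kwargs": {"motion": [[0, 0, 0, 0, 0, 0.0006, 0.015], [0, 0, 0, 0, 0, 0.0006, 0.03], [0, 0, 0, 0, 0, 0.0006, 0.05], [0, 0, 0, 0, 0, 0.0006, 0.05], [0, 0, 0, 0, 0, 0.0006, 0.05]]}}

```text
clock: 15.05
eef_pos: [597.2, 198.9, 59.7]
tcp_rot: [3.142, -0.0, 2.013]
contact_force: [0.1, -0.3, 0.4]
opening: 0.583
grasp_force: 0.0
```

In the tool's units: -0.087 m / 0.8 = -0.1088, -0.08 m / 0.8 = -0.1.

{"fn": "move_arm", "kwargs": {"motion": [[0, 0, 0, 0, 0, -0.025, 0.05], [0, 0, 0, 0, 0, -0.0625, 0.05], [0, 0, 0, 0, 0, -0.1, 0.05], [0, 0, 0, 0, 0, -0.1088, 0.05], [0, 0, 0, 0, 0, -0.1088, 0.05], [0, 0, 0, 0, 0, -0.1088, 0.05]]}}

```text
clock: 15.8
eef_pos: [596.5, 198.6, 145.7]
tcp_rot: [-3.14, -0.0, 2.013]
contact_force: [-0.4, 0.3, 0.1]
opening: 0.582
grasp_force: 0.0
```

```bash
python3 - <<'E'
from h import *
s=sensors.sense();print(s['eef_pos'],s['opening'])
go(*V['green'],130,YB)
p,d=grab_frame('scene'); W=cloud('scene',d)
cv2.imwrite('pics/e.png',cv2.resize(p[110:350,200:520],(800,600))[:,:,::-1])
E
```

```text
[596.51814944 198.63261611 145.70252944] 0.5821789720335327
rz 0.849 shift -0.3265 -0.2790 0.0157
```

View pics/e.png

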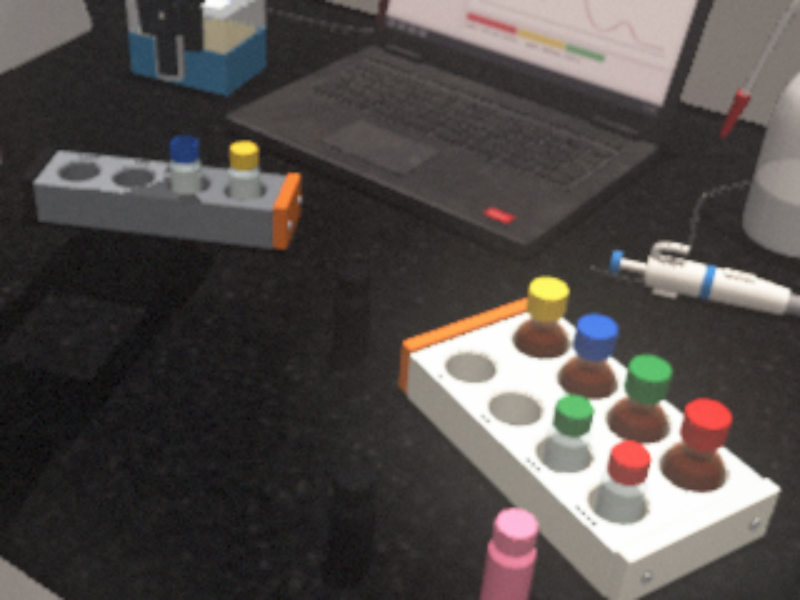

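Yellow (243,155) and blue (185,150) are both seated upright, and all four bottles stand in place. Next is green.

In the tool's units: -0.3265 m / 0.8 = -0.4081, -0.279 m / 0.8 = -0.3488, 0.849 rad / 4 = 0.2123.

{"fn": "move_arm", "kwargs": {"motion": [[0, 0, 0.02, -0.0313, -0.0263, 0, 0.044], [0, 0, 0.05, -0.085, -0.0725, 0, 0.044], [0, 0, 0.0825, -0.1413, -0.1213, 0, 0.044], [0, 0, 0.115, -0.1975, -0.1688, 0, 0.044], [0, 0, 0.1475, -0.2538, -0.2175, 0, 0.044], [0, 0, 0.18, -0.31, -0.265, 0, 0.044], [0, 0, 0.2025, -0.3663, -0.3125, 0.01, 0.044], [0, 0, 0.2123, -0.4081, -0.3488, 0.0196, 0.044]]}}

```text
clock: 16.85
eef_pos: [483.5, -217.6, 130.1]
tcp_rot: [-3.141, 0.0, 1.161]
contact_force: [0.6, 0.6, 0.4]
opening: 0.517
grasp_force: 0.0
```

{"fn": "move_arm", "kwargs": {"motion": [[0, 0, 0, 0, 0, 0, 0.044], [0, 0, 0, 0, 0, 0, 0.044], [0, 0, 0, 0, 0, 0, 0.044], [0, 0, 0, 0, 0, 0, 0.044], [0, 0, 0, 0, 0, 0, 0.044]]}}

```text
clock: 17.48
eef_pos: [485.0, -215.0, 131.1]
tcp_rot: [3.141, -0.0, 1.165]
contact_force: [0.3, 0.1, -0.1]
opening: 0.514
grasp_force: 0.0
```

```bash
python3 - <<'E'
from h import *
s=sensors.sense();print(s['eef_pos'],s['tcp_rot'])
go(*V['green'],59.5,YB)
E
```

```text
[ 484.99098677 -215.00153926  131.09284528] [ 3.14139455e+00 -1.49492961e-05  1.16496374e+00]
rz 0.001 shift -0.0011 -0.0006 0.0716
```

In the tool's units: 0.0715 m / 0.8 = 0.0894, -0.001 m / 0.8 = -0.0013.

{"fn": "move_arm", "kwargs": {"motion": [[0, 0, 0, -0.0013, -0.0006, 0.025, 0.044], [0, 0, 0, -0.0013, -0.0006, 0.0525, 0.044], [0, 0, 0, -0.0013, -0.0006, 0.0725, 0.044], [0, 0, 0, -0.0013, -0.0006, 0.0838, 0.044], [0, 0, 0, -0.0013, -0.0006, 0.0894, 0.044], [0, 0, 0, -0.0013, -0.0006, 0.0894, 0.044], [0, 0, 0, -0.0013, -0.0006, 0.0894, 0.015], [0, 0, 0, -0.0013, -0.0006, 0.0894, 0.015]]}}

```text
clock: 18.48
eef_pos: [484.3, -216.5, 60.1]
tcp_rot: [3.14, 0.0, 1.164]
contact_force: [0.7, -0.5, 2.5]
opening: 0.265
grasp_force: 39.0
```

{"fn": "move_arm", "kwargs": {"motion": [[0, 0, 0, 0, 0, 0, 0.015], [0, 0, 0, 0, 0, 0, 0.015], [0, 0, 0, 0, 0, 0, 0.015]]}}

```text
clock: 18.85
eef_pos: [484.3, -216.5, 60.0]
tcp_rot: [3.141, 0.0, 1.164]
contact_force: [0.3, 0.6, 5.8]
opening: 0.261
grasp_force: 39.3
```

In the tool's units: -0.095 m / 0.8 = -0.1188, -0.08 m / 0.8 = -0.1.

{"fn": "move_arm", "kwargs": {"motion": [[0, 0, 0, 0, 0, -0.025, 0.015], [0, 0, 0, 0, 0, -0.0625, 0.015], [0, 0, 0, 0, 0, -0.1, 0.015], [0, 0, 0, 0, 0, -0.1188, 0.015], [0, 0, 0, 0, 0, -0.1188, 0.015], [0, 0, 0, 0, 0, -0.1188, 0.015]]}}

```text
clock: 19.6
eef_pos: [483.2, -216.0, 153.4]
tcp_rot: [-3.14, -0.0, 1.164]
contact_force: [0.4, -0.5, -0.4]
opening: 0.264
grasp_force: 39.3
```

```bash
python3 - <<'E'
from h import *
go(*S[2],154,YS)
E
```

```text
rz -0.849 shift 0.4587 -0.0969 -0.0006
```

In the tool's units: 0.39 m / 0.8 = 0.4875, 0.34 m / 0.8 = 0.425, -0.8 rad / 4 = -0.2.

{"fn": "move_arm", "kwargs": {"motion": [[0, 0, -0.015, 0.0313, -0.0063, 0, 0.015], [0, 0, -0.0425, 0.0875, -0.0188, 0, 0.015], [0, 0, -0.07, 0.15, -0.0313, 0, 0.015], [0, 0, -0.0975, 0.2188, -0.0463, 0, 0.015], [0, 0, -0.125, 0.2875, -0.0613, 0, 0.015], [0, 0, -0.1525, 0.3563, -0.075, 0, 0.015], [0, 0, -0.18, 0.425, -0.09, 0, 0.015], [0, 0, -0.2, 0.4875, -0.1025, 0, 0.015]]}}

```text
clock: 20.6
eef_pos: [562.3, 176.2, 153.0]
tcp_rot: [-3.14, -0.0, 1.967]
contact_force: [0.5, -1.1, -0.1]
opening: 0.262
grasp_force: 39.3
```

```bash
python3 - <<'E'
from h import *
go(*S[2],154,YS)
E
```

```text
rz -0.046 shift 0.0570 0.0385 -0.0010
```

In the tool's units: 0.057 m / 0.8 = 0.0713, 0.0385 m / 0.8 = 0.0481, -0.046 rad / 4 = -0.0115.

{"fn": "move_arm", "kwargs": {"motion": [[0, 0, -0.005, 0.0375, 0.025, 0, 0.015], [0, 0, -0.01, 0.0625, 0.0425, 0, 0.015], [0, 0, -0.0115, 0.0713, 0.0481, 0, 0.015], [0, 0, -0.0115, 0.0713, 0.0481, 0, 0.015], [0, 0, -0.0115, 0.0713, 0.0481, 0, 0.015], [0, 0, -0.0115, 0.0713, 0.0481, 0, 0.015], [0, 0, -0.0115, 0.0713, 0.0481, 0, 0.015], [0, 0, -0.0115, 0.0713, 0.0481, 0, 0.015]]}}

```text
clock: 21.6
eef_pos: [576.7, 241.4, 154.6]
tcp_rot: [3.141, -0.0, 2.009]
contact_force: [0.3, 0.8, -0.1]
opening: 0.262
grasp_force: 39.3
```

```bash
python3 - <<'E'
from h import *
s=sensors.sense();print(s['eef_pos'],s['tcp_rot'])
go(*S[2],60,YS)
E
```

```text
[576.71533041 241.42061017 154.61148542] [ 3.14145845e+00 -2.85755840e-06  2.00944804e+00]
rz -0.004 shift 0.0024 0.0001 0.0946
```

In the tool's units: 0.093 m / 0.8 = 0.1163, 0.089 m / 0.8 = 0.1113, -0.004 rad / 4 = -0.001.

{"fn": "move_arm", "kwargs": {"motion": [[0, 0, -0.001, 0.0028, 0, 0.025, 0.015], [0, 0, -0.001, 0.0028, 0, 0.0563, 0.015], [0, 0, -0.001, 0.0028, 0, 0.075, 0.015], [0, 0, -0.001, 0.0028, 0, 0.09, 0.015], [0, 0, -0.001, 0.0028, 0, 0.1025, 0.015], [0, 0, -0.001, 0.0028, 0, 0.1113, 0.015], [0, 0, -0.001, 0.0028, 0, 0.1163, 0.015], [0, 0, -0.001, 0.0028, 0, 0.1163, 0.015]]}}

```text
clock: 22.6
eef_pos: [575.7, 243.7, 61.4]
tcp_rot: [-3.141, -0.0, 2.014]
contact_force: [-0.6, -0.0, -0.5]
opening: 0.26
grasp_force: 39.3
```

In the tool's units: 0.001 m / 0.8 = 0.0013.

{"fn": "move_arm", "kwargs": {"motion": [[0, 0, 0, 0, 0, 0, 0.015], [0, 0, 0, 0, 0, 0.0013, 0.015], [0, 0, 0, 0, 0, 0.0013, 0.015], [0, 0, 0, 0, 0, 0.0013, 0.015]]}}

```text
clock: 23.1
eef_pos: [575.8, 243.7, 60.6]
tcp_rot: [3.142, -0.0, 2.014]
contact_force: [-0.1, 0.4, -0.2]
opening: 0.261
grasp_force: 39.3
```

In the tool's units: 0.0005 m / 0.8 = 0.0006.

{"fn": "move_arm", "kwargs": {"motion": [[0, 0, 0, 0, 0, 0.0006, 0.015], [0, 0, 0, 0, 0, 0.0006, 0.03], [0, 0, 0, 0, 0, 0.0006, 0.05], [0, 0, 0, 0, 0, 0.0006, 0.05], [0, 0, 0, 0, 0, 0.0006, 0.05]]}}

```text
clock: 23.72
eef_pos: [575.7, 243.7, 60.0]
tcp_rot: [-3.142, -0.0, 2.014]
contact_force: [-0.2, -0.6, 0.2]
opening: 0.589
grasp_force: 0.0
```

In the tool's units: -0.087 m / 0.8 = -0.1088, -0.08 m / 0.8 = -0.1.

{"fn": "move_arm", "kwargs": {"motion": [[0, 0, 0, 0, 0, -0.025, 0.05], [0, 0, 0, 0, 0, -0.0625, 0.05], [0, 0, 0, 0, 0, -0.1, 0.05], [0, 0, 0, 0, 0, -0.1088, 0.05], [0, 0, 0, 0, 0, -0.1088, 0.05], [0, 0, 0, 0, 0, -0.1088, 0.05]]}}

```text
clock: 24.48
eef_pos: [575.1, 243.4, 146.0]
tcp_rot: [-3.14, -0.0, 2.014]
contact_force: [1.6, -0.3, -0.7]
opening: 0.586
grasp_force: 0.0
```

```bash
python3 - <<'E'
from h import *
s=sensors.sense();print(s['eef_pos'],s['opening'])
go(*V['red'],130,YB)
E
```

```text
[575.08877672 243.39815352 146.02802203] 0.5860923404081437
rz 0.850 shift -0.4090 -0.3157 0.0160
```

In the tool's units: -0.333 m / 0.8 = -0.4163, -0.288 m / 0.8 = -0.36, 0.82 rad / 4 = 0.205.

{"fn": "move_arm", "kwargs": {"motion": [[0, 0, 0.015, -0.025, -0.0188, 0, 0.044], [0, 0, 0.0425, -0.0788, -0.0613, 0, 0.044], [0, 0, 0.07, -0.135, -0.1038, 0, 0.044], [0, 0, 0.1, -0.1913, -0.1475, 0, 0.044], [0, 0, 0.13, -0.2475, -0.1913, 0, 0.044], [0, 0, 0.16, -0.3038, -0.235, 0, 0.044], [0, 0, 0.19, -0.36, -0.2775, 0, 0.044], [0, 0, 0.205, -0.4163, -0.3213, 0, 0.044]]}}

```text
clock: 25.48
eef_pos: [484.4, -169.5, 146.4]
tcp_rot: [-3.14, 0.0, 1.189]
contact_force: [0.5, 0.4, 0.2]
opening: 0.515
grasp_force: 0.0
```

```bash
python3 - <<'E'
from h import *
go(*V['red'],130,YB)
p,d=grab_frame('scene'); cv2.imwrite('pics/f.png',cv2.resize(p[110:350,200:520],(800,600))[:,:,::-1])
E
```

```text
rz 0.025 shift -0.0924 0.0165 0.0164
```

View pics/f.png

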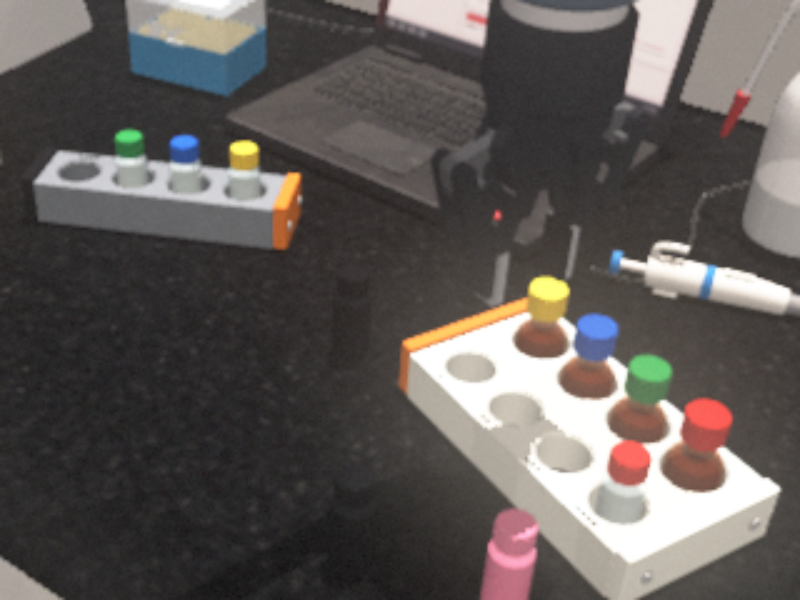

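Green (130,145), blue and yellow are all seated in the sampler, and red is left at (628,465). The pink look-alike at (513,540) is clear of the red grasp path.

In the tool's units: -0.0924 m / 0.8 = -0.1155, 0.0165 m / 0.8 = 0.0206, 0.025 rad / 4 = 0.0063.

{"fn": "move_arm", "kwargs": {"motion": [[0, 0, 0.0025, -0.05, 0.0088, 0.0063, 0.044], [0, 0, 0.005, -0.0938, 0.0163, 0.015, 0.044], [0, 0, 0.0063, -0.1155, 0.0206, 0.02, 0.044], [0, 0, 0.0063, -0.1155, 0.0206, 0.02, 0.044], [0, 0, 0.0063, -0.1155, 0.0206, 0.02, 0.044], [0, 0, 0.0063, -0.1155, 0.0206, 0.02, 0.044], [0, 0, 0.0063, -0.1155, 0.0206, 0.02, 0.044]]}}

```text
clock: 26.4
eef_pos: [467.9, -258.7, 131.1]
tcp_rot: [3.141, -0.0, 1.17]
contact_force: [0.4, 0.1, 0.3]
opening: 0.518
grasp_force: 0.0
```

```bash
python3 - <<'E'
from h import *
s=sensors.sense();print(s['eef_pos'],s['tcp_rot'])
go(*V['red'],59.5,YB)
E
```

```text
[ 467.8878112  -258.66579538  131.14607798] [ 3.14141852e+00 -4.92709221e-05  1.16982027e+00]
rz 0.006 shift -0.0036 -0.0014 0.0716
```

In the tool's units: 0.0715 m / 0.8 = 0.0894, -0.0014 m / 0.8 = -0.0018, 0.006 rad / 4 = 0.0015.

{"fn": "move_arm", "kwargs": {"motion": [[0, 0, 0.0015, -0.0044, -0.0018, 0.025, 0.044], [0, 0, 0.0015, -0.0044, -0.0018, 0.0525, 0.044], [0, 0, 0.0015, -0.0044, -0.0018, 0.0725, 0.044], [0, 0, 0.0015, -0.0044, -0.0018, 0.0838, 0.044], [0, 0, 0.0015, -0.0044, -0.0018, 0.0894, 0.044], [0, 0, 0.0015, -0.0044, -0.0018, 0.0894, 0.044], [0, 0, 0.0015, -0.0044, -0.0018, 0.0894, 0.015], [0, 0, 0.0015, -0.0044, -0.0018, 0.0894, 0.015]]}}

```text
clock: 27.4
eef_pos: [465.4, -262.3, 60.1]
tcp_rot: [3.14, 0.0, 1.163]
contact_force: [0.5, -0.2, 3.4]
opening: 0.263
grasp_force: 39.0
```

{"fn": "move_arm", "kwargs": {"motion": [[0, 0, 0, 0, 0, 0, 0.015], [0, 0, 0, 0, 0, 0, 0.015], [0, 0, 0, 0, 0, 0, 0.015]]}}

```text
clock: 27.78
eef_pos: [465.4, -262.3, 60.1]
tcp_rot: [3.141, 0.0, 1.163]
contact_force: [-0.6, 0.3, 6.4]
opening: 0.261
grasp_force: 39.3
```

In the tool's units: -0.095 m / 0.8 = -0.1188, -0.08 m / 0.8 = -0.1.

{"fn": "move_arm", "kwargs": {"motion": [[0, 0, 0, 0, 0, -0.025, 0.015], [0, 0, 0, 0, 0, -0.0625, 0.015], [0, 0, 0, 0, 0, -0.1, 0.015], [0, 0, 0, 0, 0, -0.1188, 0.015], [0, 0, 0, 0, 0, -0.1188, 0.015], [0, 0, 0, 0, 0, -0.1188, 0.015]]}}

```text
clock: 28.52
eef_pos: [464.3, -261.7, 153.4]
tcp_rot: [-3.14, -0.0, 1.163]
contact_force: [-0.4, 0.1, -0.6]
opening: 0.263
grasp_force: 39.4
```

```bash
python3 - <<'E'
from h import *
go(*S[3],154,YS)
E
```

```text
rz -0.850 shift 0.5410 -0.1357 -0.0006
```

In the tool's units: 0.39 m / 0.8 = 0.4875, 0.34 m / 0.8 = 0.425, -0.73 rad / 4 = -0.1825.

{"fn": "move_arm", "kwargs": {"motion": [[0, 0, -0.0125, 0.0313, -0.0075, 0, 0.015], [0, 0, -0.0375, 0.0875, -0.0219, 0, 0.015], [0, 0, -0.0625, 0.15, -0.0375, 0, 0.015], [0, 0, -0.0875, 0.2188, -0.055, 0, 0.015], [0, 0, -0.1125, 0.2875, -0.0725, 0, 0.015], [0, 0, -0.1375, 0.3563, -0.0894, 0, 0.015], [0, 0, -0.1625, 0.425, -0.1063, 0, 0.015], [0, 0, -0.1825, 0.4875, -0.1225, 0, 0.015]]}}

```text
clock: 29.52
eef_pos: [529.1, 136.7, 153.1]
tcp_rot: [-3.14, -0.0, 1.896]
contact_force: [0.4, -0.3, -0.8]
opening: 0.263
grasp_force: 39.4
```

```bash
python3 - <<'E'
from h import *
go(*S[3],154,YS)
E
```

```text
rz -0.117 shift 0.1360 0.0725 -0.0009
```

In the tool's units: 0.136 m / 0.8 = 0.17, 0.0725 m / 0.8 = 0.0906, -0.117 rad / 4 = -0.0293.

{"fn": "move_arm", "kwargs": {"motion": [[0, 0, -0.01, 0.0563, 0.03, 0, 0.015], [0, 0, -0.02, 0.1125, 0.06, 0, 0.015], [0, 0, -0.0275, 0.1563, 0.0838, 0, 0.015], [0, 0, -0.0293, 0.17, 0.0906, 0, 0.015], [0, 0, -0.0293, 0.17, 0.0906, 0, 0.015], [0, 0, -0.0293, 0.17, 0.0906, 0, 0.015], [0, 0, -0.0293, 0.17, 0.0906, 0, 0.015], [0, 0, -0.0293, 0.17, 0.0906, 0, 0.015]]}}

```text
clock: 30.52
eef_pos: [555.6, 286.0, 154.7]
tcp_rot: [3.141, 0.0, 2.009]
contact_force: [-1.0, 0.2, -0.3]
opening: 0.262
grasp_force: 39.4
```

```bash
python3 - <<'E'
from h import *
s=sensors.sense();print(s['eef_pos'],s['tcp_rot'])
go(*S[3],60.1,YS)
E
```

```text
[555.57116456 286.04891805 154.67347283] [3.14146178e+00 4.05345333e-05 2.00879120e+00]
rz -0.004 shift 0.0030 0.0001 0.0946
```

In the tool's units: 0.093 m / 0.8 = 0.1163, 0.003 m / 0.8 = 0.0038, -0.004 rad / 4 = -0.001.

{"fn": "move_arm", "kwargs": {"motion": [[0, 0, -0.001, 0.0038, 0, 0.025, 0.015], [0, 0, -0.001, 0.0038, 0, 0.0563, 0.015], [0, 0, -0.001, 0.0038, 0, 0.075, 0.015], [0, 0, -0.001, 0.0038, 0, 0.09, 0.015], [0, 0, -0.001, 0.0038, 0, 0.1025, 0.015], [0, 0, -0.001, 0.0038, 0, 0.1113, 0.015], [0, 0, -0.001, 0.0038, 0, 0.1163, 0.015], [0, 0, -0.001, 0.0038, 0, 0.1163, 0.015]]}}

```text
clock: 31.52
eef_pos: [554.2, 289.5, 61.5]
tcp_rot: [3.142, -0.0, 2.014]
contact_force: [0.4, -0.4, -1.3]
opening: 0.265
grasp_force: 39.4
```

In the tool's units: 0.001 m / 0.8 = 0.0013.

{"fn": "move_arm", "kwargs": {"motion": [[0, 0, 0, 0, 0, 0, 0.015], [0, 0, 0, 0, 0, 0.0013, 0.015], [0, 0, 0, 0, 0, 0.0013, 0.015], [0, 0, 0, 0, 0, 0.0013, 0.015]]}}

```text
clock: 32.02
eef_pos: [554.2, 289.6, 60.6]
tcp_rot: [3.141, -0.0, 2.014]
contact_force: [-0.4, -0.3, -0.5]
opening: 0.265
grasp_force: 39.4
```

Release, rise, then swing the arm back out of the top view.

In the tool's units: 0.0005 m / 0.8 = 0.0006.

{"fn": "move_arm", "kwargs": {"motion": [[0, 0, 0, 0, 0, 0.0006, 0.015], [0, 0, 0, 0, 0, 0.0006, 0.03], [0, 0, 0, 0, 0, 0.0006, 0.05], [0, 0, 0, 0, 0, 0.0006, 0.05], [0, 0, 0, 0, 0, 0.0006, 0.05]]}}

```text
clock: 32.65
eef_pos: [554.2, 289.5, 60.0]
tcp_rot: [-3.142, -0.0, 2.014]
contact_force: [-0.3, -1.2, 0.4]
opening: 0.588
grasp_force: 0.0
```

In the tool's units: -0.15 m / 0.8 = -0.1875, -0.14 m / 0.8 = -0.175.

{"fn": "move_arm", "kwargs": {"motion": [[0, 0, 0, 0, 0, -0.025, 0.05], [0, 0, 0, 0, 0, -0.0625, 0.05], [0, 0, 0, 0, 0, -0.1, 0.05], [0, 0, 0, 0, 0, -0.1375, 0.05], [0, 0, 0, 0, 0, -0.175, 0.05], [0, 0, 0, 0, 0, -0.1875, 0.05]]}}

```text
clock: 33.4
eef_pos: [555.2, 290.1, 213.3]
tcp_rot: [3.137, -0.0, 2.014]
contact_force: [-0.1, 1.3, -0.8]
opening: 0.587
grasp_force: 0.0
```

```bash
python3 - <<'E'
from h import *
go(420,0,230,1.6)
E
```

```text
rz 0.414 shift -0.2041 -0.2465 -0.0167
```

In the tool's units: -0.24 m / 0.8 = -0.3, -0.218 m / 0.8 = -0.2725, 0.41 rad / 4 = 0.1025.

{"fn": "move_arm", "kwargs": {"motion": [[0, 0, 0.015, -0.0375, -0.045, -0.0125, 0.05], [0, 0, 0.0325, -0.075, -0.09, -0.0188, 0.05], [0, 0, 0.05, -0.1125, -0.135, -0.0188, 0.05], [0, 0, 0.0675, -0.15, -0.1813, -0.0188, 0.05], [0, 0, 0.085, -0.1875, -0.225, -0.0188, 0.05], [0, 0, 0.1025, -0.225, -0.2725, -0.0188, 0.05], [0, 0, 0.1025, -0.25, -0.3, -0.0188, 0.05], [0, 0, 0.1025, -0.25, -0.3, -0.0188, 0.05]]}}

```text
clock: 34.4
eef_pos: [422.0, 4.7, 224.9]
tcp_rot: [-3.141, 0.0, 1.601]
contact_force: [0.4, -0.3, 0.0]
opening: 0.585
grasp_force: 0.0
```

```bash
python3 - <<'E'
from h import *
C,a=np.array([586.5,221]),np.radians(-64.65); u=np.array([np.cos(a),np.sin(a)]); x=np.array([u[1],-u[0]])
o=[]
for n in('top','scene'):
    p,d=grab_frame(n); W=cloud(n,d); o.append(cv2.resize(p,(400,300)) if n=='top' else cv2.resize(p[110:350,200:520],(400,300)))
    for k in HUE:
        for c,s,m in blobs(colour(p,k)&(W[...,2]>65)&(W[...,2]<90)&(W[...,1]<400)&(W[...,0]<700)):
            q=W[m&(W[...,2]>74)].mean(0); r=q[:2]-C
            print(n,k,np.round(q,1),'sampler x,y',np.round([r@x,r@u],1) if q[1]>0 else '')
cv2.imwrite('pics/g.png',np.hstack(o)[:,:,::-1])
E
```

```text
top red [552.9 289.8  77.7] sampler x,y [  0.9 -76.6]
top red [ 519.9 -283.4   83. ] sampler x,y 
top yellow [618.4 153.4  77.5] sampler x,y [ 0.1 74.7]
top yellow [ 579.2 -146.9   83.2] sampler x,y 
top green [576.9 250.7  77.3] sampler x,y [ -4.  -30.9]
top green [ 539.8 -237.4   83.5] sampler x,y 
top blue [ 559.5 -192.1   83.5] sampler x,y 
scene red [552.7 288.9  77.4] sampler x,y [  1.4 -75.8]
scene red [ 518.2 -287.7   82.8] sampler x,y 
scene yellow [618.1 152.4  77.9] sampler x,y [ 0.8 75.5]
scene yellow [ 580.4 -149.5   84.1] sampler x,y 
scene green [573.8 241.7  77.3] sampler x,y [  2.6 -24.1]
scene green [ 545.1 -247.9   84.8] sampler x,y 
scene blue [593.5 198.9  77.2] sampler x,y [ 3.2 23. ]
scene blue [ 560.4 -195.5   84. ] sampler x,y
```

View pics/g.png

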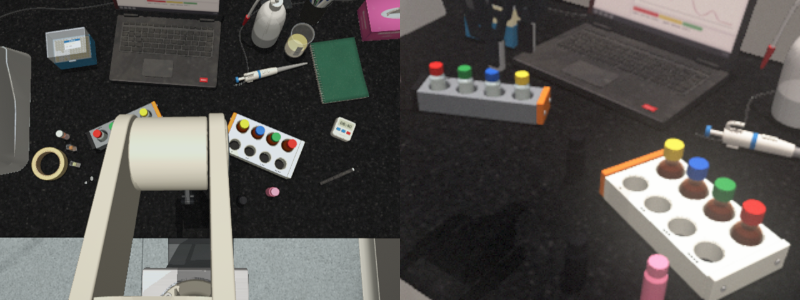

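All four vials are in the sampler pockets in the right order. Cap tops are at about 78 mm, so they are seated, and they lie within about 4 mm of the pocket centres. Green's top-view reading is off because the arm partly hides it. The bottles have not moved.

```bash
python3 -c "
from rig import *
print(order.sign_off())"
```

```text
the job is handed in; nothing more can be done
None
```

The job is handed in at about 34 s: yellow, blue, green and red stand seated and upright in sampler pockets 1 to 4 from the orange end, with the stock bottles in place; `sign_off` returned no verdict.

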